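Clamp a lens with a cam crank

TASK

Stand the black cine lens upright on the clamp fixture, between the V support and the open jaw, and let go of it. Then turn the crank with the upright handle gently clockwise until the roller follower rests on the cam's flat dwell, so that the jaw presses the lens into the V and stays clamped when you release the crank and move clear. Hold the handle lightly and never strain it, do not squeeze or slam the lens, and leave everything else on the bench where it is.

Things in the scene. Friction and masses are not known exactly. Their poses are not given: they have to be found in the camera images.
- lens: Matte black cylindrical cine lens, 64 mm diameter, 80 mm tall, about 0.45 kg, standing upright on the mat (3 mm above the table). Origin at the centre of its underside, z up. It is the larger of two standing cylinders (the other is the loupe; either may be in either place). Grip it across the diameter in its upper half with about 20 N; over 80 N of finger force harms it.
- fixture: Fixed aluminium clamp: base plate 110 (x) by 270 (y) by 12 mm, origin 5 mm to +y of its underside's centre, on the mat. Its y axis is the clamp axis; from +y to -y: two steel V blocks 40 mm tall, the lens place, the jaw (36 mm wide, top 43 mm above the underside), guide block, roller follower, brass plate cam with the crank above. Both x sides are open for the fingers.
- seat (a point): Centre of the lens's underside when it is pressed home in the V, on the base plate's upper face; z up. With the clamp open there is 8 mm of room from here towards the fixture's -y: set the lens down about 4 mm to the -y of this point and the jaw will push it home.
- jaw: Spring jaw, slides along the fixture's y; origin at the fixture's origin when fully back, same axes; flat face 30 mm from it along +y. It stops (about 8 mm forward) once the lens is home, so its place does not show the dwell: the cam goes on to compress the spring behind it by 6 mm. It presses with 9 N at first touch and about 28 N on the dwell.
- shaft (a point): Point on the upright axis of camshaft and crank, at the crank arm's upper face (54 mm above the fixture's underside), 145 mm from the seat along the fixture's -y.
- cam (a point): Point on the camshaft axis at the cam's mid-height. Brass plate cam, 24 mm base radius, with one flat dwell of 39 mm radius, 0.42 rad long, between a rise and a fall of about 1.25 rad each. It is set-screwed to the shaft at an unknown clocking: the middle of the dwell may come at any crank angle from about 1.6 to 2.8 rad.
- grip (a point): Middle of the crank handle's axis, 22.5 mm below its top, 50 mm from the shaft axis, 78 mm above the fixture's underside. The handle can be carried round a circle with the gripper's direction kept fixed.
- handle: Crank handle: upright black sleeve, 20 mm diameter, 45 mm tall, spinning freely on its pin; origin at the centre of its lower end, z up (its x and y mean nothing). A grip of about 12 N is enough; a total finger force over 60 N strains it.
- crank (a joint): Crank angle, rad, growing clockwise from above, -0.3 to 3.6. At 0 the handle is off the shaft along the fixture's +x, at 1.57 along -y. Starts -0.2 to 0.1, jaw back. Turning: idle (1 N friction at the handle), then the rise pushes back (to 9 N in its last 0.6 rad), easing over 0.2 rad to friction level at the dwell; past it the crank is pulled on. Let go off the dwell, it springs off.
- loupe: Waisted chrome loupe, 44 mm diameter, 50 mm tall, standing; bystander. Origin at the centre of its underside.
- rear_cap: Red plastic rear lens cap, 58 mm diameter, 16 mm thick; bystander. Origin at the centre of its underside.
- step_ring: Silver step-up ring, 77 mm outside, 66 mm inside, 6 mm thick; bystander. Origin at the centre of its underside.
- blower: Orange rubber blower bulb standing nozzle up, 60 mm diameter, 110 mm tall; bystander. Origin at the centre of its underside.
- rail_clamp: Loose aluminium rail clamp with a knurled thumbscrew, 60 by 50 by 44 mm; bystander. Origin at the centre of its underside.
- brush: Cleaning brush lying on the mat, about 200 mm long; bystander. Origin at the centre of its underside.
Things that resemble listed ones, but are neither listed nor needed, are in the scene too. Several things have the shape of the lens; the one meant has the colours described above.

How it is judged:
By the outcome, as a careful person would: the job done as asked, in the order asked, and still so for the second after the job is handed in, with the robot touching nothing.
It also fails if it takes over 61 s, if anything falls off the work surface, if the arm or the gripper's body presses on something with over 40 N, if the wrist force passes 120 N, or if a joint passes its speed limit or range.

ROBOT

A 6-joint arm with a two-finger parallel gripper is mounted at the origin on the work surface. World frame = base frame: x ahead of the robot, y to its left, z up, the work surface at z = 0. Lengths are in m, angles in rad, forces in N, time in s.
With the tool pointing down it reaches from about 0.3 to 0.775 m from the base axis. Payload 14.6 kg.
Tool frame: the origin (TCP) lies between the finger pads; the fingertips stand 14 mm ahead of it and the grasp point (between the pads) lies 5 mm behind it; z points along the fingers, y is the line along which they close (so a half turn about z gives the same grasp; the last joint's range is limited). The gripper opens to 94 mm and grips with 3 to 60 N. Pads are 16 mm wide; open, the fingers measure 119 mm over their backs; the gripper's body (75 mm by 177 mm) begins 78 mm behind the grasp point.
Start: joints at [1.185, 0.3, 1.521, -0, 1.321, -0.067], TCP at [0.172, 0.522, 0.219] pointing down, gripper open.
Joint ranges: [-3.03, 3.03], [-0.79, 2.21], [0.23, 2.52], [-1.04, 4.18], [0, 3.07], [-2.55, 2.55]. Speed limits (rad/s): [2.22, 2.22, 2.57, 3.14, 3.14, 3.14].

INTERFACE

Orientations are given as [roll, pitch, yaw] about the fixed x, y, z axes, in that order (R = Rz(yaw) Ry(pitch) Rx(roll)).
In Python, from station import ctrl gives the robot as it stands. The module is installed in compiled form; this text tells all that it offers.
- The arm moves only by the tool move_arm, never from a script. Its argument "targets" is a list of rows, each a list of 7 numbers: the opening, from -1 (shut) to 1 (fully open), then the shift along the tool's x, y, z in units of 50 mm (1.0 is 50 mm), then the turn, a rotation vector about the tool's x, y, z in rad. A call has 1 to 12 rows; each row is the pose to reach, as a shift and turn from the pose commanded when the call began, along the tool's axes at that moment; what a row does not reach only later rows make up. A row lasts 1/10 s, in which the tool goes at most 50 mm and 8.59 degrees, less where a joint would pass 70% of its speed; a pose out of reach is approached as far as the arm can. A call with a gripper value outside its range is refused whole. The fingers move at their own pace and stop on an object; "grip_force" is the grip in N (left out, the last holds). Time passes only in rows, so rows that repeat a pose let the fingers close. It gives the time, the measured TCP pose, the force, the opening and the grip force at its end, in the units of the state.
- ctrl.get_obs(): the state, without advancing time (a new reading comes with each control period).
- ctrl.camera(name): name is "side" or "top" or "wrist"; returns (picture, depth): 480x640x3 uint8, red, green, blue; 480x640 float32, m along the optical axis (not along the pixel's ray), 0 where there is no reading.
- ctrl.camera_params(name): a dict with "intrinsics" (3x3 intrinsics, pixels), "rvec" (rotation vector, rad) and "tvec" (3), from world to camera coordinates, as OpenCV has them; the wrist camera has in their place "T_tool_cam" (4x4, takes a point from camera to tool coordinates, whose origin is the TCP and whose axes are the flange's). Camera axes: x right, y down, z forward; pixel columns grow to the right and rows downward; lengths in m; the calibration is good to about 2 mm. A picture is of the moment at which its call begins: read the wrist's pose just before it. camera_params takes no time and is no camera call.
- ctrl.hand_in(): hands the job in; it is judged then, once.
Trained networks look in the newest picture that a camera, given by its name, has taken for a name from the list of things; names that differ only in an ending like _2 or _b are one class to them, and where a whole thing is asked for, a point or a joint stands for the part that bears it (a point fixed in the world has none). Each returns a list of dicts, best first, with "score" (0 to 1); they miss things now and then, are a little off and sometimes report something else, mostly with a low value. They report only what shows in the picture. A call takes as long as a camera call. They do not tell look-alikes from the thing itself.
- ctrl.cut_out(camera, target): "region" (480x640 bool, what is visible of it) and "point" ([column, row] in pixels, amid what is visible of it).
- ctrl.tip_of(camera, target): "point" ([column, row] in pixels: a listed point, or the origin of a listed thing).
The state is a dict: "time_s": time; "qpos": joint angles; "joint_vel": joint speeds; "tau": joint torques, N m; "ee_pos": TCP position; "eef_rot": TCP orientation; "force": force on the tool from outside, world axes, zero at the start; "moment": the same for the moment, N m; "grip_width": finger opening in m; "grip_force": force on a finger pad.
Only numpy, scipy, OpenCV 4.12 (cv2) and the standard library are available. Lean on these libraries where they do the work, as an engineer would, in place of code of your own. Each camera call takes 0.05 s, during which the arm holds its last target. There are 200 camera calls.

## Working session

There is one attempt and no reset: what is moved stays moved. The work goes in short steps, Python scripts to look and compute and a tool call to move; the robot and the scene stay as the last step left them, time stands still between calls to the robot, and variables do not carry over. Pictures are saved under pics/ and viewed, at most 10 in all, crops included, and the job is handed in when it is done.

Besides the shell and the picture viewer there is one more tool, called after "Call:" as name([rows], argument=value, ...), one row to a line, values as JSON. move_arm: Moves the arm, as the interface text tells. Its arguments: {"type":"object","properties":{"targets":{"type":"array"},"grip_force":{"type":"number"}},"required":["targets"]}

```bash
mkdir -p pics; cat > h.py <<'E'
import numpy as np, cv2
from scipy.spatial.transform import Rotation as R
from station import ctrl
def pose():
    o=ctrl.get_obs(); return np.array(o["ee_pos"]),np.array(o["eef_rot"])
def cam(name):
    p=ctrl.camera_params(name); K=np.array(p["intrinsics"])
    if "rvec" in p:
        Rw=cv2.Rodrigues(np.array(p["rvec"],float))[0]; t=np.array(p["tvec"]).ravel()
        return K,Rw.T,-Rw.T@t
    e,r=pose(); Rt=R.from_euler('xyz',r).as_matrix() if r.size==3 else r.reshape(3,3)
    T=np.array(p["T_tool_cam"]); return K,Rt@T[:3,:3],Rt@T[:3,3]+e
def atz(c,px,z):
    K,Rc,o=c; d=Rc@np.linalg.solve(K,[px[0],px[1],1.]); return o+d*(z-o[2])/d[2]
def atd(c,px,d):
    K,Rc,o=c; return o+Rc@(np.linalg.solve(K,[px[0],px[1],1.])*d)
def proj(c,P):
    K,Rc,o=c; q=K@(Rc.T@(np.asarray(P)-o)); return q[:2]/q[2]
def save(n,im): cv2.imwrite(f"pics/{n}.png",im[:,:,::-1])
E
python3 - <<'E'
from h import *
print(ctrl.get_obs())
for n in ["top","side"]:
    c=cam(n); im,d=ctrl.camera(n); save(n,im); print(n,c[2])
    np.savez(f"{n}.npz",im=im,d=d)
    for t in ["lens","loupe","fixture","seat","jaw","shaft","grip","handle","cam","blower"]:
        print(t,[(round(r["score"],2),np.round(r["point"]).astype(int).tolist()) for r in ctrl.tip_of(n,t)[:4]])
E
```

```text
{'time_s': 0.0, 'qpos': array([ 1.18540254e+00,  3.00465930e-01,  1.52159000e+00, -1.18910531e-05,
        1.32071287e+00, -6.65985849e-02]), 'joint_vel': array([ 4.80787965e-04,  1.31942053e-03, -5.25103828e-04, -7.26810662e-05,
        7.65227153e-04,  1.19635373e-03]), 'tau': array([ 1.00079007e-03, -5.31803584e+01, -3.52741349e+01,  7.08603510e-02,
        2.43503298e-02, -1.34575030e-04]), 'ee_pos': array([0.17229162, 0.52204997, 0.21888539]), 'eef_rot': array([-3.14041835e+00, -6.67795891e-05,  2.82280036e+00]), 'force': array([-0.23540151, -0.38867927, -1.0220103 ]), 'moment': array([ 0.00311913, -0.02223032, -0.02794161]), 'grip_force': 0.0, 'grip_width': 0.09420438564680891}
top [ 0.34313493 -0.01117136  1.28703051]
lens [(0.95, [280, 311]), (0.89, [234, 342]), (0.83, [226, 289]), (0.77, [190, 349])]
loupe [(0.63, [218, 230])]
fixture [(0.84, [343, 248])]
seat [(0.87, [316, 240]), (0.72, [180, 284])]
jaw [(0.53, [342, 243]), (0.23, [316, 239])]
shaft [(0.62, [375, 248]), (0.47, [344, 245]), (0.18, [300, 161]), (0.18, [462, 202])]
grip [(0.55, [381, 225]), (0.48, [178, 284])]
handle [(0.56, [380, 228])]
cam [(0.7, [376, 251])]
blower [(0.82, [161, 221]), (0.45, [463, 203]), (0.33, [378, 225])]
side [ 0.08904458 -1.14912011  0.84883323]
lens [(0.77, [248, 268]), (0.65, [213, 253]), (0.59, [254, 246]), (0.56, [202, 236])]
loupe [(0.68, [303, 224])]
fixture [(0.74, [330, 287])]
seat [(0.85, [324, 263])]
jaw [(0.68, [329, 288])]
shaft [(0.68, [336, 287]), (0.37, [324, 266])]
grip [(0.59, [358, 275])]
handle [(0.55, [358, 281])]
cam [(0.74, [333, 297])]
blower [(0.62, [292, 204])]
```

```bash
python3 - <<'E'
import numpy as np,cv2
a=np.load("top.npz")["im"][130:430,130:530];b=np.load("side.npz")["im"]
cv2.imwrite("pics/topc.png",cv2.resize(a,(800,600),interpolation=cv2.INTER_CUBIC)[:,:,::-1])
E
```

```text
(no output)
```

View pics/topc.png

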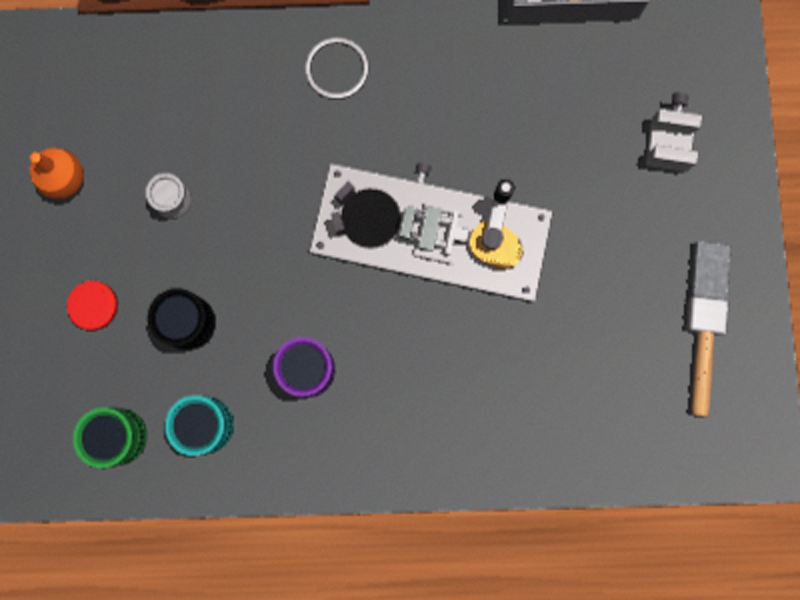

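View pics/side.png

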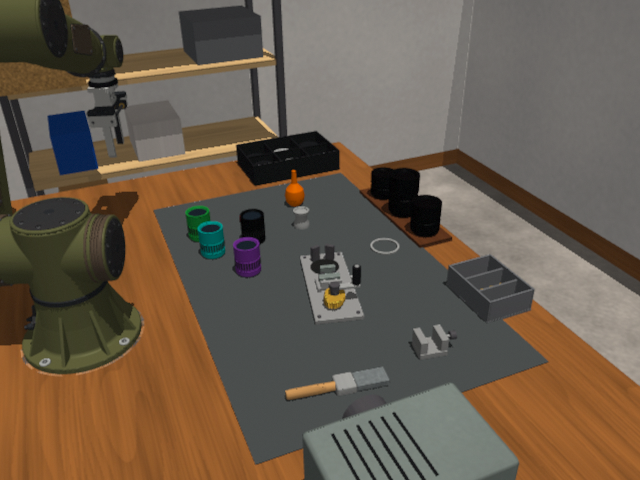

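```bash
python3 - <<'E'
from h import *
a=np.load("top.npz");im,d=a["im"],a["d"];c=cam("top")
print("img axes",atz(c,(320,240),0),atz(c,(420,240),0),atz(c,(320,340),0))
V,U=np.mgrid[:480,:640]
K,Rc,o=c
P=o+(np.stack([(U-K[0,2])/K[0,0],(V-K[1,2])/K[1,1],np.ones_like(U)],-1)*d[...,None])@Rc.T
def blob(u0,u1,v0,v1,zl,zh):
    m=(P[...,2]>zl)&(P[...,2]<zh)&(U>=u0)&(U<u1)&(V>=v0)&(V<v1)
    q=P[m]; (cx,cy),r=cv2.minEnclosingCircle(q[:,:2].astype(np.float32)); print(len(q),np.median(q,0).round(4),"circ",round(cx,4),round(cy,4),round(r,4))
    return m,q
print("mat z",np.median(P[350:370,330:400,2]),"px/m",K[0,0]/1.28)
print("lens");blob(195,245,265,315,.07,.1)
print("loupe");blob(195,230,210,245,.03,.07)
print("handle");blob(370,395,212,235,.085,.12)
print("handle all");blob(365,400,205,245,.06,.12)
# base plate rectangle
m=(P[...,2]>.008)&(P[...,2]<.022)&(U>275)&(U<415)&(V>205)&(V<290)&(im.min(-1)>120)
q=P[m][:,:2].astype(np.float32); print("plate",cv2.minAreaRect(q),np.median(P[m][:,2]))
for t,z in [("seat",.015),("shaft",.057),("grip",.081),("fixture",.003),("cam",.04)]:
    for n in ["top","side"]:
        ctrl.camera(n) if t=="seat" else 0
        for r in ctrl.tip_of(n,t)[:1]: print(t,n,round(r["score"],2),atz(cam(n),r["point"],z).round(4))
E
```

```text
img axes [ 0.57806135 -0.00638165  0.        ] [ 0.57074589 -0.24423844  0.        ] [0.34328241 0.00046163 0.        ]
mat z 0.003040189750758926 px/m 427.79828283246565
lens
678 [0.461  0.222  0.0792] circ 0.4617 0.2217 0.0325
loupe
296 [0.6094 0.242  0.0502] circ 0.6088 0.2417 0.0226
handle
73 [ 0.589  -0.1447  0.103 ] circ 0.591 -0.1456 0.01
handle all
105 [ 0.5867 -0.1427  0.1011] circ 0.577 -0.1402 0.0249
plate ((0.5668765306472778, -0.06695562601089478), (0.269643098115921, 0.12287089228630066), 75.7749252319336) 0.014923012707968697
seat top 0.63 [ 0.6544 -0.3515  0.015 ]
seat side 0.72 [0.5802 0.0108 0.015 ]
shaft top 0.64 [0.6317 0.3607 0.057 ]
grip top 0.43 [ 0.5974 -0.1443  0.081 ]
grip side 0.56 [ 0.5886 -0.1541  0.081 ]
fixture top 0.75 [ 0.6618 -0.3536  0.003 ]
fixture side 0.59 [ 0.5565 -0.0659  0.003 ]
cam top 0.57 [ 0.5398 -0.1311  0.04  ]
cam side 0.82 [ 0.5302 -0.1449  0.04  ]
```

Candidates for the lens, as full top pixels: plain black (219,289), purple ring (281,313), teal ring (228,342), green ring (183,348), and the black lenses in the tray off the mat. The flat black disc on the fixture at (315,238) is the seat area. I choose the plain black one at (219,289); the orange blower, red cap, chrome loupe, ring, brush and rail clamp are well apart. Next I move above it and check it close up.

Call:
move_arm([
  [1, -0.6, -0.3, 0, 0, 0, 0.12],
  [1, -1.4, -0.7, 0, 0, 0, 0.27],
  [1, -2.2, -1.1, 0, 0, 0, 0.42],
  [1, -3.0, -1.5, 0, 0, 0, 0.57],
  [1, -3.8, -1.95, 0, 0, 0, 0.72],
  [1, -4.6, -2.4, 0, 0, 0, 0.87],
  [1, -5.4, -2.8, 0, 0, 0, 1.02],
  [1, -6.2, -3.2, 0, 0, 0, 1.17],
  [1, -6.9, -3.6, 0, 0, 0, 1.32],
  [1, -7.38, -3.88, 0, 0, 0, 1.45],
  [1, -7.38, -3.88, 0, 0, 0, 1.5],
  [1, -7.38, -3.88, 0, 0, 0, 1.5],
])

```text
time_s: 2.9
ee_pos: [0.4623, 0.2218, 0.2193]
eef_rot: [-3.141, 0.0, 1.321]
force: [0.4, 0.6, -0.4]
grip_width: 0.0941
grip_force: 0.0
```

```bash
python3 - <<'E'
from h import *
c=cam("wrist"); im,d=ctrl.camera("wrist"); save("w1",im); print(pose(),c[2],c[1][:,2], ctrl.get_obs()["time_s"])
for r in ctrl.tip_of("wrist","lens")[:3]: print(r["score"],r["point"],atz(c,r["point"],.003))
for r in ctrl.cut_out("wrist","lens")[:2]:
    m=r["region"]&(d>0); v,u=np.nonzero(m); P=np.array([atd(c,(a,b),d[b,a]) for a,b in zip(u,v)]); zt=np.percentile(P[:,2],98); q=P[P[:,2]>zt-.006]
    print(r["score"],zt,cv2.minEnclosingCircle(q[:,:2].astype(np.float32)),q.mean(0),im[m].mean(0))
E
```

```text
(array([0.46198708, 0.2223158 , 0.21941953]), array([-3.14147563e+00, -2.52060227e-05,  1.32373068e+00])) [0.47939177 0.29598786 0.38461544] [-0.06423863 -0.25493157 -0.96482293] 2.95
0.78 [185.7, 173.6] [0.33367619 0.29890845 0.003     ]
0.7 [300.0, 332.1] [0.40283897 0.0847262  0.003     ]
0.68 [317.6, 211.8] [0.46046781 0.22346331 0.003     ]
0.84 0.08405269995124916 ((0.4607512950897217, 0.22265514731407166), 0.03212936595082283) [0.4608861  0.22290766 0.08053557] [77.79115203 80.99124186 86.24859645]
0.84 0.08371566421633547 ((0.360478013753891, 0.2168673276901245), 0.05500758811831474) [0.33888123 0.21330344 0.08092892] [ 24.27370157 112.29623523 110.93459742]
```

View pics/w1.png

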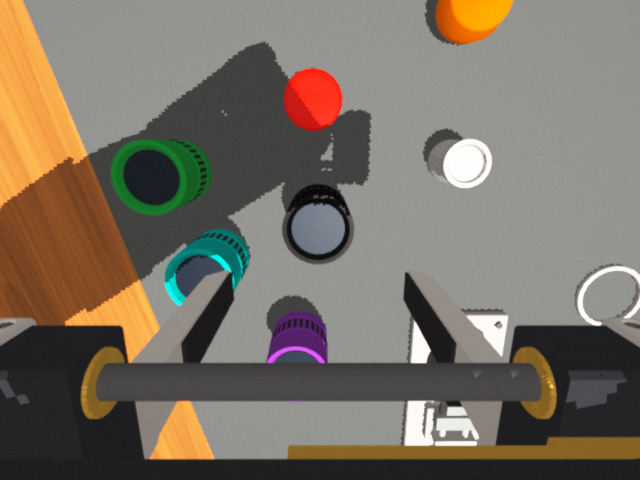

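The picture shows the plain black lens at (318,228), with teal at (208,272), purple at (298,345) and green at (160,175) clearly different. It's the right one, radius 32 mm and top z 0.083 as given. I descend and grip.

Call:
move_arm([
  [1, 0, -0.02, 0.5, 0, 0, 0],
  [1, 0, -0.02, 1.2, 0, 0, 0],
  [1, 0, -0.02, 1.9, 0, 0, 0],
  [1, 0, -0.02, 2.5, 0, 0, 0],
  [1, 0, -0.02, 3.0, 0, 0, 0],
  [1, 0, -0.02, 3.25, 0, 0, 0],
  [1, 0, -0.02, 3.25, 0, 0, 0],
  [-1, 0, -0.02, 3.25, 0, 0, 0],
  [-1, 0, -0.02, 3.25, 0, 0, 0],
  [-1, 0, -0.02, 3.25, 0, 0, 0],
  [-1, 0, -0.02, 3.25, 0, 0, 0],
  [-1, 0, -0.02, 3.25, 0, 0, 0],
], grip_force=20)

```text
time_s: 4.25
ee_pos: [0.4615, 0.2228, 0.0576]
eef_rot: [3.14, -0.001, 1.323]
force: [2.0, 0.1, 4.7]
grip_width: 0.0635
grip_force: 20.0
```

Call:
move_arm([
  [-1, 0, 0, -0.4, 0, 0, 0],
  [-1, 0, 0, -1.1, 0, 0, 0],
  [-1, 0, 0, -1.9, 0, 0, 0],
  [-1, -0.4, 0.25, -2.7, 0, 0, 0],
  [-1, -1.1, 0.65, -3.4, 0, 0, 0],
  [-1, -1.9, 1.1, -3.8, 0, 0, 0],
  [-1, -2.7, 1.6, -3.8, 0, 0, 0],
  [-1, -3.5, 2.1, -3.8, 0, 0, 0],
  [-1, -4.3, 2.6, -3.8, 0, 0, 0],
  [-1, -5.1, 3.05, -3.8, 0, 0, 0],
  [-1, -5.6, 3.35, -3.8, 0, 0, 0],
  [-1, -5.6, 3.35, -3.8, 0, 0, 0],
])

```text
time_s: 5.45
ee_pos: [0.5547, -0.0932, 0.2458]
eef_rot: [-3.14, 0.001, 1.319]
force: [-0.7, 0.8, -5.0]
grip_width: 0.0638
grip_force: 20.0
```

```bash
python3 - <<'E'
from h import *
c=cam("wrist"); im,d=ctrl.camera("wrist"); save("w2",im); print(pose())
np.savez("w2.npz",im=im,d=d,K=c[0],Rc=c[1],o=c[2])
for t,z in [("seat",.015),("jaw",.003),("fixture",.003)]:
  for r in ctrl.tip_of("wrist",t)[:2]: print(t,r["score"],r["point"],atz(c,r["point"],z))
V,U=np.mgrid[:480,:640];K,Rc,o=c
P=o+(np.stack([(U-K[0,2])/K[0,0],(V-K[1,2])/K[1,1],np.ones_like(U)],-1)*d[...,None])@Rc.T
th=np.deg2rad(75.8)
for r in ctrl.cut_out("wrist","fixture")[:1]:
    m=r["region"]&(d>0);q=P[m]
    pl=q[(q[:,2]>.009)&(q[:,2]<.021)][:,:2].astype(np.float32); print("plate",len(pl),cv2.minAreaRect(pl))
ex=np.array([.969,-.246]);ey=np.array([.246,.969])
F=(P[...,:2]-np.array([.5795,.007])); X=F@ex;Y=F@ey; Z=P[...,2]
m=(d>0)&(abs(X)<.075)&(Y>-.12)&(Y<.1)
for n,a,b in [("vtop",.039,.047)]:
    for nm,k in [("V",Y>-.03),("jaw",Y<-.03)]:
        s=m&k&(Z>a)&(Z<b)
        if s.sum(): print(nm,s.sum(),"X",np.percentile(X[s],[1,50,99]).round(4),"Y",np.percentile(Y[s],[1,50,99]).round(4))
E
```

```text
(array([ 0.55437051, -0.09130826,  0.24589545]), array([-3.13952071e+00, -1.27145245e-06,  1.32025630e+00]))
seat 0.59 [317.8, 112.3] [0.57882365 0.01006576 0.015     ]
jaw 0.77 [320.3, 176.3] [ 0.56445273 -0.05712528  0.003     ]
fixture 0.63 [318.3, 179.7] [ 0.56125784 -0.06031021  0.003     ]
plate 13753 ((0.5790623426437378, -0.03481636941432953), (0.20273414254188538, 0.13302192091941833), 75.95367431640625)
V 62 X [-0.0258  0.0057  0.0247] Y [0.0232 0.0284 0.0334]
jaw 570 X [-0.0252 -0.0013  0.0221] Y [-0.1015 -0.0483 -0.0396]
```

View pics/w2.png

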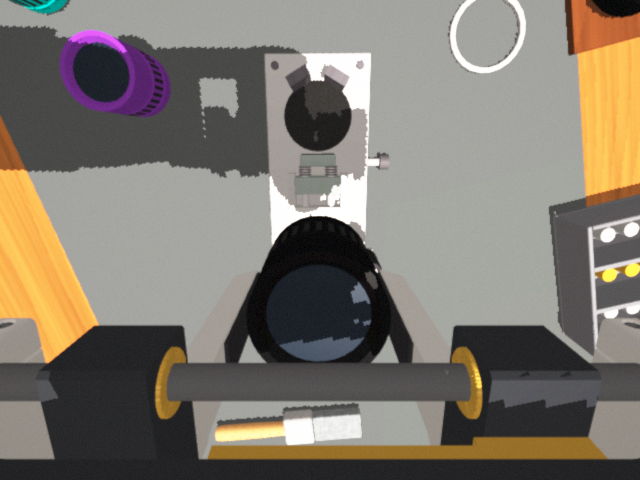

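```bash
python3 - <<'E'
from h import *
a=np.load("w2.npz");im=a["im"];c=(a["K"],a["Rc"],a["o"])
g=im.max(-1)
m=(g>150).astype(np.uint8)
for v in [56,64,100,140,180,200]: print(v, "bright L/R", [ (u) for u in range(240,400) if m[v,u]!=m[v,u-1]])
e=[]
for px in [(265.5,54),(370.5,54)]: e.append(atz(c,px,.015)); print(px,e[-1])
d=e[1]-e[0]; print("edge angle",np.degrees(np.arctan2(d[1],d[0])),np.linalg.norm(d), "seat from end:", (e[0]+e[1])[:2]/2-.06*np.array([.246,.969]))
# black disc
k=((g<62)).astype(np.uint8); k[:78]=0;k[152:]=0;k[:,:270]=0;k[:,368:]=0
n,l,s,cc=cv2.connectedComponentsWithStats(k); i=1+s[1:,4].argmax(); v,u=np.nonzero(l==i)
q=np.array([atz(c,p,.015)[:2] for p in zip(u,v)],np.float32); print("disc",len(q),cv2.minEnclosingCircle(q),q.mean(0),s[i])
for r in range(145,170): print(r,g[r,300:340:8],end=" ")
print("\njawface",atz(c,(318,153),.046))
E
```

```text
56 bright L/R [265]
64 bright L/R [265, 271, 279, 303, 306]
100 bright L/R [267, 287, 347]
140 bright L/R [269, 293, 343]
180 bright L/R [294, 341]
200 bright L/R [296, 297]
(265.5, 54) [0.54105198 0.07801044 0.015     ]
(370.5, 54) [0.64512119 0.05121155 0.015     ]
edge angle -14.440519607633057 0.1074643284104307 seat from end: [0.57832659 0.00647099]
disc 2517 ((0.5769597291946411, 0.008654667995870113), 0.03733283281326294) [0.5723683  0.00100979] [ 285   79   66   72 2517]
145 [65 31 30 31 33] 146 [118  32  25  31  49] 147 [158  30  35  31  88] 148 [165  38  35  34 135] 149 [163  86  32  46 162] 150 [164 140  61 105 165] 151 [161 163 120 155 162] 152 [165 158 155 149 149] 153 [158 134 133 112 111] 154 [151  91  93  92  92] 155 [143 129 130 132 131] 156 [135 138 134 137 138] 157 [138 135 136 136 137] 158 [133 137 134 136 133] 159 [135 136 134 134 135] 160 [133 134 131 135 132] 161 [132 135 136 136 130] 162 [134 134 132 134 129] 163 [133 132 132 134 131] 164 [129 136 129 134 128] 165 [130 125 131 124 119] 166 [103 110 133 129  99] 167 [109 103 158 152 118] 168 [129 122 163 157 139] 169 [ 94  98 163 147 106] 
jawface [ 0.56878907 -0.02992775  0.046     ]
```

The fixture points up in the image: seat disc at (318,114), V blocks at (297,75) and (335,75), jaw face at row about 155. Plate edge, jaw face and disc agree on a seat of about (0.5785, 0.0075) with +y at 75.7°. I go above the place, 4 mm to -y of it, and lower partway.

Call:
move_arm([
  [-1, 0.4, 0, 0, 0, 0, 0],
  [-1, 1.1, -0.02, 0, 0, 0, 0],
  [-1, 1.7, -0.03, 0, 0, 0, 0],
  [-1, 1.96, -0.03, 0.3, 0, 0, 0],
  [-1, 1.96, -0.03, 0.9, 0, 0, 0],
  [-1, 1.96, -0.03, 1.6, 0, 0, 0],
  [-1, 1.96, -0.03, 2.2, 0, 0, 0],
  [-1, 1.96, -0.03, 2.6, 0, 0, 0],
  [-1, 1.96, -0.03, 2.6, 0, 0, 0],
  [-1, 1.96, -0.03, 2.6, 0, 0, 0],
])

```text
time_s: 6.7
ee_pos: [0.5772, 0.0056, 0.1173]
eef_rot: [-3.142, 0.0, 1.323]
force: [0.8, -0.1, -3.0]
grip_width: 0.0636
grip_force: 20.0
```

```bash
python3 - <<'E'
from h import *
S=[]
c=cam("wrist"); im,d=ctrl.camera("wrist"); S.append(np.r_[pose()[0],pose()[1][2]])
for n in ["top","side"]:
    i2,_=ctrl.camera(n); S.append(np.r_[pose()[0],pose()[1][2]])
    if n=="side": s=i2
print(np.array(S).round(4), np.mean(S,0)-[.5775,.0036,.0696,0])
save("w3",im)
# lens in hand: top face rim
for r in ctrl.cut_out("wrist","lens")[:1]:
    m=r["region"]&(d>0); v,u=np.nonzero(m); P=np.array([atd(c,(a,b),d[b,a]) for a,b in zip(u,v)]); zt=np.percentile(P[:,2],98); q=P[abs(P[:,2]-zt)<.004]
    print(r["score"],zt,cv2.minEnclosingCircle(q[:,:2].astype(np.float32)),q.mean(0))
E
```

```text
[[0.5777 0.0056 0.1181 1.3231]
 [0.5778 0.0055 0.1183 1.323 ]
 [0.5778 0.0055 0.1183 1.3229]] [2.61888489e-04 1.91554382e-03 4.86429459e-02 1.32302554e+00]
0.75 0.08342321016684273 ((0.40524545311927795, 0.08285685628652573), 0.03214629739522934) [0.42050757 0.07695278 0.08213284]
```

View pics/w3.png

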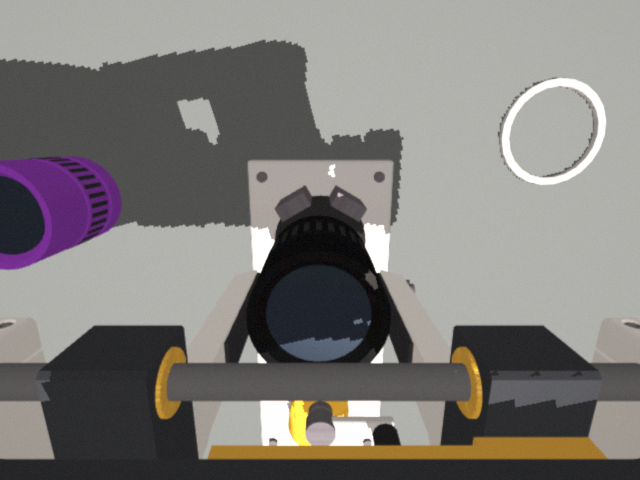

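```bash
python3 - <<'E'
from h import *
c=cam("wrist"); im,d=ctrl.camera("wrist")
e=[atz(c,p,.015) for p in [(248.5,160.5),(394,160.5)]]; t=e[1]-e[0]; print(e,np.linalg.norm(t),np.degrees(np.arctan2(t[1],t[0])))
print("seat",((e[0]+e[1])/2)[:2]-.06*np.array([.246,.969]))
V,U=np.mgrid[:480,:640];K,Rc,o=c
P=o+(np.stack([(U-K[0,2])/K[0,0],(V-K[1,2])/K[1,1],np.ones_like(U)],-1)*d[...,None])@Rc.T
m=(d>0)&(U>245)&(U<393)&(V>225)&(V<365)&(P[...,2]>.12)&(P[...,2]<.155)&(np.hypot(P[...,0]-.577,P[...,1]-.006)<.036)
q=P[m]; zt=np.percentile(q[:,2],97); q=q[q[:,2]>zt-.006]; print(zt,len(q),cv2.minEnclosingCircle(q[:,:2].astype(np.float32)),pose()[0])
E
```

```text
[array([0.54119926, 0.07915762, 0.015     ]), array([0.64671215, 0.0524158 , 0.015     ])] 0.10884895168765013 -14.221917086803195
seat [0.57919571 0.00764671]
0.1442231273917475 12455 ((0.5765800476074219, 0.00625386368483305), 0.03363562747836113) [0.57764122 0.00546916 0.11798453]
```

Call:
move_arm([
  [-1, -0.03, 0.02, 0, 0, 0, 0],
  [-1, -0.03, 0.02, 0.2, 0, 0, 0],
  [-1, -0.03, 0.02, 0.45, 0, 0, 0],
  [-1, -0.03, 0.02, 0.65, 0, 0, 0],
  [-1, -0.03, 0.02, 0.8, 0, 0, 0],
  [-1, -0.03, 0.02, 0.88, 0, 0, 0],
  [-1, -0.03, 0.02, 0.93, 0, 0, 0],
  [-1, -0.03, 0.02, 0.93, 0, 0, 0],
  [-1, -0.03, 0.02, 0.93, 0, 0, 0],
])

```text
time_s: 7.85
ee_pos: [0.5781, 0.0038, 0.0708]
eef_rot: [3.141, -0.0, 1.323]
force: [0.8, 0.4, -4.5]
grip_width: 0.0635
grip_force: 20.0
```

Call:
move_arm([
  [-1, 0, 0, 0.01, 0, 0, 0],
  [-1, 0, 0, 0.02, 0, 0, 0],
  [-1, 0, 0, 0.02, 0, 0, 0],
])

```text
time_s: 8.15
ee_pos: [0.578, 0.0037, 0.0697]
eef_rot: [3.141, -0.0, 1.323]
force: [0.8, -0.1, -3.3]
grip_width: 0.0638
grip_force: 20.0
```

Call:
move_arm([
  [-1, 0, 0, 0.012, 0, 0, 0],
  [-0.2, 0, 0, 0.012, 0, 0, 0],
  [0.6, 0, 0, 0.012, 0, 0, 0],
  [0.8, 0, 0, 0.012, 0, 0, 0],
  [0.8, 0, 0, 0.012, 0, 0, 0],
  [0.8, 0, 0, -0.4, 0, 0, 0],
  [0.8, 0, 0, -1.2, 0, 0, 0],
  [0.8, 0, 0, -2.0, 0, 0, 0],
  [0.8, -0.6, 0.2, -2.7, 0, 0, 0],
  [0.8, -1.4, 0.5, -3.0, 0, 0, 0],
  [0.8, -2.2, 0.8, -3.0, 0, 0, 0],
  [0.8, -2.82, 1.0, -3.0, 0, 0, 0],
])

```text
time_s: 9.35
ee_pos: [0.5919, -0.1474, 0.2201]
eef_rot: [3.14, 0.0, 1.322]
force: [0.5, -0.2, -0.1]
grip_width: 0.0845
grip_force: 0.0
```

Call:
move_arm([
  [-0.2, 0, 0, 0, 0, 0, 0],
  [-0.2, 0, 0, 0, 0, 0, 0],
])

```text
time_s: 9.55
ee_pos: [0.5916, -0.1454, 0.2192]
eef_rot: [-3.141, -0.0, 1.322]
force: [0.1, 0.4, -0.3]
grip_width: 0.0718
grip_force: 0.0
```

```bash
python3 - <<'E'
from h import *
c=cam("wrist"); im,d=ctrl.camera("wrist"); save("w4",im); print(pose(),ctrl.get_obs()["time_s"],ctrl.get_obs()["grip_width"])
for t,z in [("grip",.081),("handle",.0585),("shaft",.057),("cam",.035),("seat",.015),("lens",.015)]:
  for r in ctrl.tip_of("wrist",t)[:2]: print(t,r["score"],r["point"],atz(c,r["point"],z).round(4))
V,U=np.mgrid[:480,:640];K,Rc,o=c
P=o+(np.stack([(U-K[0,2])/K[0,0],(V-K[1,2])/K[1,1],np.ones_like(U)],-1)*d[...,None])@Rc.T
def circ(x,y,rr,a,b):
    m=(d>0)&(np.hypot(P[...,0]-x,P[...,1]-y)<rr)&(P[...,2]>a)&(P[...,2]<b); q=P[m]
    if len(q): print(len(q),np.median(q[:,2]),cv2.minEnclosingCircle(q[:,:2].astype(np.float32)))
print("handle top");circ(.592,-.1455,.03,.098,.112)
print("lens top");circ(.578,.004,.06,.088,.102)
E
```

```text
(array([ 0.59168271, -0.14464524,  0.21928323]), array([-3.14130360e+00, -1.89860368e-04,  1.32284663e+00])) 9.6 0.06825454878986717
grip 0.88 [320.4, 231.1] [ 0.5917 -0.1464  0.081 ]
handle 0.96 [316.6, 225.7] [ 0.5882 -0.146   0.0585]
handle 0.48 [319.4, 231.5] [ 0.5894 -0.1522  0.0585]
shaft 0.72 [265.2, 224.7] [ 0.5407 -0.1332  0.057 ]
shaft 0.24 [271.5, 141.5] [ 0.5681 -0.0609  0.057 ]
cam 0.78 [269.1, 217.6] [ 0.5421 -0.1312  0.035 ]
lens 0.98 [269.8, 74.3] [0.5789 0.0011 0.015 ]
lens 0.64 [71.0, 35.9] [0.4067 0.0794 0.015 ]
handle top
440 0.1036250559767472 ((0.5906888842582703, -0.14511193335056305), 0.010136948898434639)
lens top
6415 0.09098252838122606 ((0.5767242908477783, 0.003922931384295225), 0.03227837383747101)
```

View pics/w4.png

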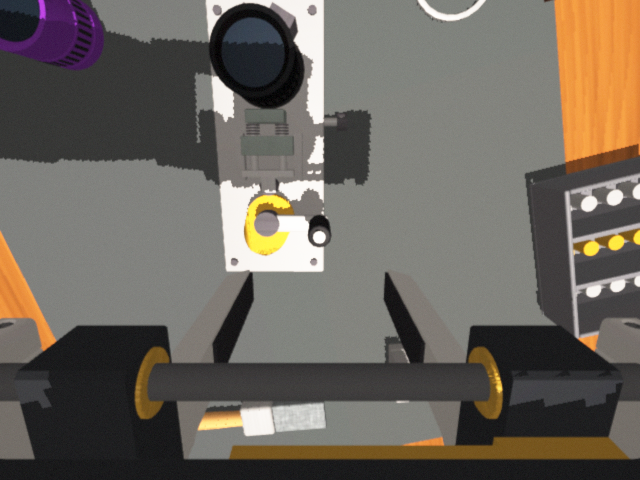

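The picture shows the lens upright in its place (255,50), clear of V and jaw; the handle at (319,233) between the fingers; the shaft at (266,223), and the cam lobe pointing down-left. I measure the lobe angle.

```bash
python3 - <<'E'
from h import *
c=cam("wrist"); im,d=ctrl.camera("wrist")
V,U=np.mgrid[:480,:640];K,Rc,o=c
h=cv2.cvtColor(im,cv2.COLOR_RGB2HSV)
m=(h[...,1]>140)&(h[...,0]>18)&(h[...,0]<34)&(U>225)&(U<325)&(V>180)&(V<270)
P=o+(np.stack([(U-K[0,2])/K[0,0],(V-K[1,2])/K[1,1],np.ones_like(U)],-1)*d[...,None])@Rc.T
q=P[m]; zt=np.median(q[:,2]); print(m.sum(),zt)
zt=np.percentile(q[:,2],70)
ex=np.array([np.cos(-.2485),np.sin(-.2485)]);ey=np.array([-ex[1],ex[0]])
f=q[:,:2]-np.array([.5433,-.1329]); X=f@ex;Y=f@ey
a=np.mod(np.arctan2(-X,Y),2*np.pi); r=np.hypot(X,Y)  # ccw angle from +y
for k in np.arange(0,2*np.pi,.15):
    s=(a>=k)&(a<k+.15)
    if s.sum()>2: print(round(k+.075,2),round(np.percentile(r[s],98)*1000,1),end="; ")
E
```

```text
1438 0.03601730443210854
0.08 23.5; 0.22 24.3; 0.38 24.3; 0.52 24.4; 0.68 24.5; 0.82 25.2; 0.97 25.8; 1.12 26.4; 1.27 27.2; 1.42 24.2; 1.58 25.1; 1.72 26.7; 1.87 28.0; 2.02 30.1; 2.18 32.6; 2.33 35.3; 2.48 37.2; 2.62 38.0; 2.78 38.2; 2.92 37.9; 3.08 36.5; 3.22 33.4; 3.38 31.5; 3.52 28.3; 3.68 26.3; 3.82 23.8; 3.98 22.8; 5.03 23.1; 5.18 23.2; 5.32 23.4; 5.48 23.6; 5.62 23.7; 5.78 23.6; 5.92 24.0; 6.08 23.9; 6.22 24.0;
```

Call:
move_arm([
  [-0.2, 0, -0.01, 0.5, 0, 0, 0],
  [-0.2, 0, -0.01, 1.1, 0, 0, 0],
  [-0.2, 0, -0.01, 1.7, 0, 0, 0],
  [-0.2, 0, -0.01, 2.3, 0, 0, 0],
  [-0.2, 0, -0.01, 2.7, 0, 0, 0],
  [-0.2, 0, -0.01, 2.82, 0, 0, 0],
  [-0.2, 0, -0.01, 2.82, 0, 0, 0],
  [-1, 0, -0.01, 2.82, 0, 0, 0],
  [-1, 0, -0.01, 2.82, 0, 0, 0],
  [-1, 0, -0.01, 2.82, 0, 0, 0],
  [-1, 0, -0.01, 2.82, 0, 0, 0],
], grip_force=12)

```text
time_s: 11.05
ee_pos: [0.592, -0.1453, 0.0796]
eef_rot: [3.139, 0.0, 1.323]
force: [2.5, -0.5, 4.7]
grip_width: 0.0197
grip_force: 12.0
```

Call:
move_arm([
  [-1, -0.05, -0.001, 0, 0, 0, 0],
  [-1, -0.12, -0.007, 0, 0, 0, 0],
  [-1, -0.2, -0.02, 0, 0, 0, 0],
  [-1, -0.276, -0.039, 0, 0, 0, 0],
  [-1, -0.352, -0.064, 0, 0, 0, 0],
  [-1, -0.426, -0.095, 0, 0, 0, 0],
  [-1, -0.497, -0.132, 0, 0, 0, 0],
  [-1, -0.565, -0.175, 0, 0, 0, 0],
  [-1, -0.565, -0.175, 0, 0, 0, 0],
])

```text
time_s: 11.95
ee_pos: [0.576, -0.1709, 0.0795]
eef_rot: [3.14, 0.0, 1.322]
force: [1.1, -0.3, 7.6]
grip_width: 0.0197
grip_force: 12.0
```

```bash
cat > st.py <<'E'
from h import *
ex=np.array([np.cos(-.248),np.sin(-.248)]);ey=np.array([-ex[1],ex[0]])
o=ctrl.get_obs(); e=o["ee_pos"][:2]; f=o["force"][:2]; v=e-np.array([.5433,-.1329])
th=np.arctan2(-v@ey,v@ex); rad=v/np.linalg.norm(v); tan=-np.sin(th)*ex-np.cos(th)*ey
print("theta",th.round(3),"R",np.linalg.norm(v).round(4),"Frad",(f@rad).round(1),"Ftan",(f@tan).round(1),"F",o["force"].round(1),"gf",round(float(o["grip_force"]),1),round(float(o["grip_width"]),4),o["time_s"],"xyz",o["ee_pos"].round(4))
E
python3 st.py
```

```text
theta 0.613 R 0.0501 Frad 0.9 Ftan -0.7 F [ 1.1 -0.3  7.6] gf 12.0 0.0197 11.95 xyz [ 0.576  -0.1709  0.0795]
```

Call:
move_arm([
  [-1, -0.064, -0.047, -0.005, 0, 0, 0],
  [-1, -0.124, -0.1, -0.01, 0, 0, 0],
  [-1, -0.18, -0.158, -0.01, 0, 0, 0],
  [-1, -0.231, -0.219, -0.01, 0, 0, 0],
  [-1, -0.276, -0.285, -0.01, 0, 0, 0],
  [-1, -0.317, -0.354, -0.01, 0, 0, 0],
  [-1, -0.352, -0.426, -0.01, 0, 0, 0],
  [-1, -0.381, -0.5, -0.01, 0, 0, 0],
  [-1, -0.404, -0.577, -0.01, 0, 0, 0],
  [-1, -0.42, -0.655, -0.01, 0, 0, 0],
  [-1, -0.42, -0.655, -0.01, 0, 0, 0],
])

```text
time_s: 13.05
ee_pos: [0.5387, -0.1825, 0.0795]
eef_rot: [3.141, -0.0, 1.323]
force: [-0.9, 1.2, 8.1]
grip_width: 0.0196
grip_force: 12.0
```

```bash
python3 st.py
```

```text
theta 1.416 R 0.0498 Frad -1.1 Ftan 1.0 F [-0.9  1.2  8.1] gf 12.0 0.0196 13.05 xyz [ 0.5387 -0.1825  0.0795]
```

Call:
move_arm([
  [-1, -0.009, -0.059, -0.01, 0, 0, 0],
  [-1, -0.014, -0.119, -0.01, 0, 0, 0],
  [-1, -0.015, -0.179, -0.01, 0, 0, 0],
  [-1, -0.013, -0.239, -0.01, 0, 0, 0],
  [-1, -0.007, -0.299, -0.01, 0, 0, 0],
  [-1, 0.003, -0.358, -0.01, 0, 0, 0],
  [-1, 0.016, -0.417, -0.01, 0, 0, 0],
  [-1, 0.032, -0.474, -0.01, 0, 0, 0],
  [-1, 0.052, -0.531, -0.01, 0, 0, 0],
  [-1, 0.076, -0.586, -0.01, 0, 0, 0],
  [-1, 0.102, -0.64, -0.01, 0, 0, 0],
  [-1, 0.102, -0.64, -0.01, 0, 0, 0],
])

```text
time_s: 14.25
ee_pos: [0.5095, -0.1696, 0.0796]
eef_rot: [3.14, -0.0, 1.323]
force: [7.1, 2.6, 1.3]
grip_width: 0.0195
grip_force: 12.0
```

```bash
python3 st.py
```

```text
theta 2.067 R 0.0499 Frad -6.7 Ftan -3.5 F [7.1 2.6 1.3] gf 12.0 0.0195 14.25 xyz [ 0.5095 -0.1696  0.0796]
```

Call:
move_arm([
  [-1, 0.033, -0.05, 0, 0, 0, 0],
  [-1, 0.067, -0.098, 0, 0, 0, 0],
  [-1, 0.104, -0.145, 0, 0, 0, 0],
  [-1, 0.144, -0.189, 0, 0, 0, 0],
  [-1, 0.185, -0.233, 0, 0, 0, 0],
  [-1, 0.229, -0.274, 0, 0, 0, 0],
  [-1, 0.229, -0.274, 0, 0, 0, 0],
])

```text
time_s: 14.95
ee_pos: [0.4992, -0.1559, 0.0796]
eef_rot: [3.139, 0.001, 1.323]
force: [7.6, -3.2, -1.6]
grip_width: 0.0197
grip_force: 12.0
```

```bash
python3 st.py
```

```text
theta 2.413 R 0.0498 Frad -5.3 Ftan -6.4 F [ 7.6 -3.2 -1.6] gf 12.0 0.0197 14.95 xyz [ 0.4992 -0.1559  0.0796]
```

Call:
move_arm([
  [-1, 0.049, -0.034, 0, 0, 0, 0],
  [-1, 0.097, -0.068, 0, 0, 0, 0],
  [-1, 0.148, -0.101, 0, 0, 0, 0],
  [-1, 0.148, -0.101, 0, 0, 0, 0],
  [-1, 0.148, -0.101, 0, 0, 0, 0],
])

```text
time_s: 15.45
ee_pos: [0.4957, -0.1473, 0.0795]
eef_rot: [3.141, 0.0, 1.323]
force: [4.2, -2.2, 1.3]
grip_width: 0.0201
grip_force: 12.0
```

```bash
python3 st.py
```

```text
theta 2.601 R 0.0497 Frad -3.4 Ftan -3.3 F [ 4.2 -2.2  1.3] gf 12.0 0.0201 15.45 xyz [ 0.4957 -0.1473  0.0795]
```

Call:
move_arm([
  [-1, 0.052, -0.029, 0, 0, 0, 0],
  [-1, 0.106, -0.056, 0, 0, 0, 0],
  [-1, 0.106, -0.056, 0, 0, 0, 0],
  [-1, 0.106, -0.056, 0, 0, 0, 0],
])

```text
time_s: 15.85
ee_pos: [0.4942, -0.1412, 0.0795]
eef_rot: [3.141, -0.0, 1.323]
force: [4.3, -0.2, 2.1]
grip_width: 0.0201
grip_force: 12.0
```

```bash
python3 st.py; python3 - <<'E'
from h import *
V,U=np.mgrid[:480,:640]
c=cam("wrist"); im,d=ctrl.camera("wrist"); save("w5",im[:, :]);K,Rc,o=c
P=o+(np.stack([(U-K[0,2])/K[0,0],(V-K[1,2])/K[1,1],np.ones_like(U)],-1)*d[...,None])@Rc.T
e=pose()[0]; m=(d>0)&(np.hypot(P[...,0]-e[0],P[...,1]-e[1])<.022)&(P[...,2]>.099)&(P[...,2]<.107); q=P[m]
print("handle",len(q),cv2.minEnclosingCircle(q[:,:2].astype(np.float32)),e)
E
```

```text
theta 2.727 R 0.0498 Frad -4.2 Ftan -0.9 F [ 4.3 -0.2  2.1] gf 12.0 0.0201 15.85 xyz [ 0.4942 -0.1412  0.0795]
handle 1927 ((0.49632635712623596, -0.13349513709545135), 0.02027161605656147) [ 0.49424259 -0.14116289  0.07950597]
```

View pics/w5.png

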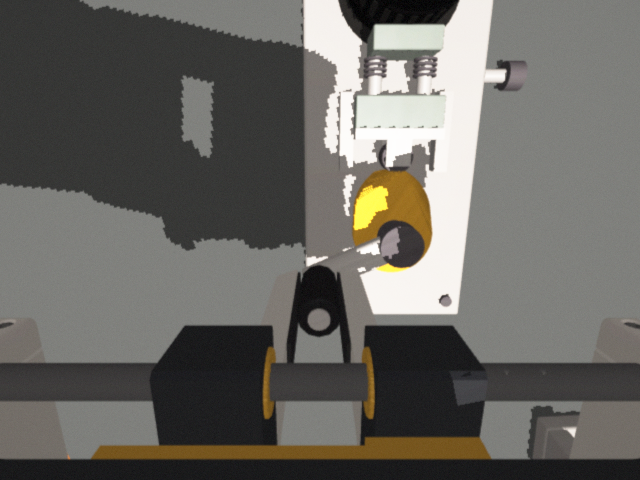

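```bash
python3 - <<'E'
from h import *
c=cam("wrist"); im,d=ctrl.camera("wrist")
ex=np.array([np.cos(-.248),np.sin(-.248)]);ey=np.array([-ex[1],ex[0]]); S=np.array([.5433,-.1329])
p=atz(c,(319,319),.1035)[:2]; v=p-S; print("handle",p,"theta",np.arctan2(-v@ey,v@ex),np.linalg.norm(v))
h=cv2.cvtColor(im,cv2.COLOR_RGB2HSV); V,U=np.mgrid[:480,:640]
m=(h[...,1]>140)&(h[...,0]>14)&(h[...,0]<34)&(U>330)&(U<445)&(V>155)&(V<285)
v,u=np.nonzero(m); print(len(u),np.median(d[m]))
for zc in (.040,):
  zz=[atd(c,(a,b),d[b,a])[2] for a,b in zip(u,v)]; print("zpct",np.percentile(zz,[5,25,50,75,95]).round(4))
  zt=np.percentile(zz,75)
  q=np.array([atz(c,t,zt)[:2] for t in zip(u,v)])-S; X=q@ex;Y=q@ey
  a=np.arctan2(-X,Y); r=np.hypot(X,Y)
  print([(round(k+.075,2),round(np.percentile(r[(a>=k)&(a<k+.15)],98)*1000,1)) for k in np.arange(-2.1,2.1,.15) if ((a>=k)&(a<k+.15)).sum()>3])
  for L in (28,30,32,34): 
    s=Y*1000>L; print(L, X[s].min().round(4),X[s].max().round(4))
print("roller",(atz(c,(397,157),.036)[:2]-S)@ex)
E
```

```text
handle [ 0.49286279 -0.14098846] theta 2.734579575308304 0.051081653832518614
4250 0.21146446
zpct [0.0341 0.0356 0.0361 0.0366 0.0373]
[(np.float64(-2.02), np.float64(21.8)), (np.float64(-1.88), np.float64(21.7)), (np.float64(-1.73), np.float64(21.8)), (np.float64(-1.58), np.float64(21.6)), (np.float64(-1.43), np.float64(21.6)), (np.float64(-1.28), np.float64(22.0)), (np.float64(-1.13), np.float64(22.7)), (np.float64(-0.98), np.float64(24.3)), (np.float64(-0.83), np.float64(26.5)), (np.float64(-0.68), np.float64(29.1)), (np.float64(-0.53), np.float64(31.5)), (np.float64(-0.38), np.float64(34.7)), (np.float64(-0.23), np.float64(37.1)), (np.float64(-0.08), np.float64(39.0)), (np.float64(0.07), np.float64(38.9)), (np.float64(0.22), np.float64(40.8)), (np.float64(0.37), np.float64(41.0)), (np.float64(0.52), np.float64(39.1)), (np.float64(0.67), np.float64(36.9)), (np.float64(0.82), np.float64(34.1)), (np.float64(0.97), np.float64(31.7)), (np.float64(1.12), np.float64(29.3)), (np.float64(1.27), np.float64(27.4)), (np.float64(1.42), np.float64(26.3)), (np.float64(1.57), np.float64(25.8)), (np.float64(1.72), np.float64(25.3))]
28 -0.023 0.015
30 -0.0224 0.0137
32 -0.0207 0.0123
34 -0.0191 0.0104
roller -0.0014373712947516448
```

Call:
move_arm([
  [-1, 0.056, -0.018, 0, 0, 0, 0],
  [-1, 0.093, -0.03, 0, 0, 0, 0],
  [-1, 0.093, -0.03, 0, 0, 0, 0],
  [-1, 0.093, -0.03, 0, 0, 0, 0],
])

```text
time_s: 16.35
ee_pos: [0.4937, -0.1361, 0.0795]
eef_rot: [-3.141, -0.0, 1.323]
force: [1.5, -0.9, 5.4]
grip_width: 0.0198
grip_force: 12.0
```

```bash
python3 st.py
```

```text
theta 2.829 R 0.0497 Frad -1.4 Ftan -1.0 F [ 1.5 -0.9  5.4] gf 12.0 0.0198 16.35 xyz [ 0.4937 -0.1361  0.0795]
```

Call:
move_arm([
  [-0.3, 0, 0, 0, 0, 0, 0],
  [-0.3, 0, 0, 0, 0, 0, 0],
  [-0.3, 0, 0, 0, 0, 0, 0],
  [-0.3, 0, 0, -0.3, 0, 0, 0],
  [-0.3, 0, 0, -0.9, 0, 0, 0],
  [-0.3, 0, 0, -1.6, 0, 0, 0],
  [-0.3, 0, 0, -2.3, 0, 0, 0],
  [-0.3, -0.3, 0, -2.8, 0, 0, 0],
  [-0.3, -0.7, 0, -3.2, 0, 0, 0],
  [-0.3, -1.0, 0, -3.2, 0, 0, 0],
  [-0.3, -1.0, 0, -3.2, 0, 0, 0],
  [-0.3, -1.0, 0, -3.2, 0, 0, 0],
])

```text
time_s: 17.55
ee_pos: [0.4811, -0.1844, 0.2379]
eef_rot: [-3.139, -0.001, 1.322]
force: [-0.5, 0.8, -0.2]
grip_width: 0.0329
grip_force: 0.0
```

```bash
python3 - <<'E'
from h import *
c=cam("wrist"); im,d=ctrl.camera("wrist"); save("w6",im)
V,U=np.mgrid[:480,:640];K,Rc,o=c
ex=np.array([np.cos(-.248),np.sin(-.248)]);ey=np.array([-ex[1],ex[0]]); S=np.array([.5433,-.1329])
P=o+(np.stack([(U-K[0,2])/K[0,0],(V-K[1,2])/K[1,1],np.ones_like(U)],-1)*d[...,None])@Rc.T
def circ(x,y,rr,a,b):
    m=(d>0)&(np.hypot(P[...,0]-x,P[...,1]-y)<rr)&(P[...,2]>a)&(P[...,2]<b); q=P[m]
    (p,r)=cv2.minEnclosingCircle(q[:,:2].astype(np.float32)); return np.array(p),r,len(q)
p,r,n=circ(.4937,-.1361,.03,.098,.108); v=p-S; print("handle",p,r,n,"theta",np.arctan2(-v@ey,v@ex),np.linalg.norm(v))
try: print("lens",circ(.578,.006,.06,.088,.102))
except Exception as e: print(e)
h=cv2.cvtColor(im,cv2.COLOR_RGB2HSV)
m=(h[...,1]>140)&(h[...,0]>14)&(h[...,0]<34)&(d>0)&(np.hypot(P[...,0]-S[0],P[...,1]-S[1])<.05)&(P[...,2]<.05)
q=P[m][:,:2]-S; X=q@ex;Y=q@ey; r=np.hypot(X,Y); a=np.arctan2(-X,Y)
print([(round(k+.075,2),round(np.percentile(r[(a>=k)&(a<k+.15)],98)*1000,1)) for k in np.arange(-3.15,3.1,.15) if ((a>=k)&(a<k+.15)).sum()>3])
E
```

```text
handle [ 0.49251199 -0.13588199] 0.010051255114376545 431 theta 2.8349455351444126 0.05087547995164341
lens (array([ 0.57101393, -0.0181375 ]), 0.016923310235142708, 234)
[(np.float64(-3.08), np.float64(22.4)), (np.float64(-2.92), np.float64(22.1)), (np.float64(-2.78), np.float64(22.1)), (np.float64(-2.62), np.float64(21.9)), (np.float64(-2.48), np.float64(21.6)), (np.float64(-2.33), np.float64(21.4)), (np.float64(-2.18), np.float64(21.6)), (np.float64(-2.03), np.float64(21.3)), (np.float64(-1.88), np.float64(21.6)), (np.float64(-1.73), np.float64(21.7)), (np.float64(-1.58), np.float64(21.4)), (np.float64(-1.43), np.float64(21.6)), (np.float64(-1.28), np.float64(22.4)), (np.float64(-1.13), np.float64(23.4)), (np.float64(-0.98), np.float64(26.0)), (np.float64(-0.83), np.float64(27.6)), (np.float64(-0.68), np.float64(30.2)), (np.float64(-0.53), np.float64(33.4)), (np.float64(-0.38), np.float64(35.6)), (np.float64(-0.23), np.float64(38.0)), (np.float64(-0.08), np.float64(39.1)), (np.float64(0.07), np.float64(39.3)), (np.float64(0.22), np.float64(38.8)), (np.float64(0.37), np.float64(37.1)), (np.float64(0.52), np.float64(34.8)), (np.float64(0.67), np.float64(32.7)), (np.float64(0.82), np.float64(30.6)), (np.float64(0.97), np.float64(28.5)), (np.float64(1.12), np.float64(26.2)), (np.float64(1.27), np.float64(25.3)), (np.float64(1.42), np.float64(24.9)), (np.float64(2.32), np.float64(24.2)), (np.float64(2.47), np.float64(23.6)), (np.float64(2.62), np.float64(23.3)), (np.float64(2.77), np.float64(23.5)), (np.float64(2.92), np.float64(23.2)), (np.float64(3.07), np.float64(22.5))]
```

View pics/w6.png

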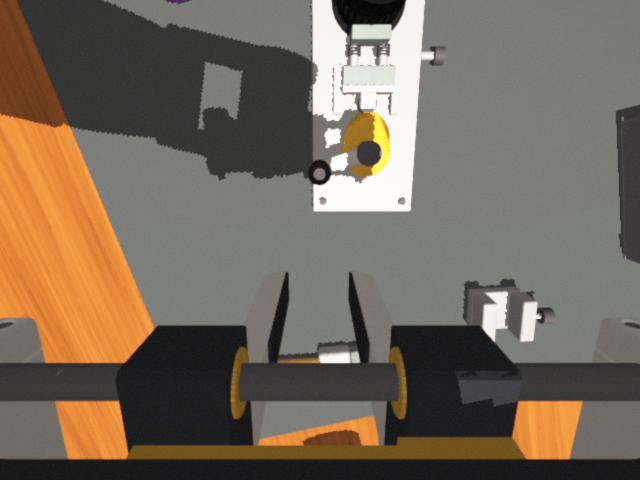

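The crank stayed at about 2.83 rad after release: handle at (319,172), lobe centred on the roller at (368,105), jaw against the lens at (370,30). A last numeric check on the lens, then I hand in.

```bash
python3 - <<'E'
from h import *
c=cam("top"); im,d=ctrl.camera("top"); V,U=np.mgrid[:480,:640];K,Rc,o=c
P=o+(np.stack([(U-K[0,2])/K[0,0],(V-K[1,2])/K[1,1],np.ones_like(U)],-1)*d[...,None])@Rc.T
m=(d>0)&(np.hypot(P[...,0]-.578,P[...,1]-.006)<.06)&(P[...,2]>.083); q=P[m]
ok=len(q)>300; print(len(q),ok and (cv2.minEnclosingCircle(q[:,:2].astype(np.float32)),np.percentile(q[:,2],[5,50,95])))
(p,r)=cv2.minEnclosingCircle(q[:,:2].astype(np.float32)) if ok else ((0,0),0)
if ok and r<.036 and abs(p[1]-.0076)<.006: print(ctrl.hand_in())
E
```

```text
657 (((0.5782321691513062, 0.007211423944681883), 0.03239751607179642), array([0.08676423, 0.09139889, 0.09675755]))
the job is handed in; nothing more can be done
None
```

The job is handed in: the lens stands upright pressed home in the V, the follower is on the cam's dwell (crank about 2.83 rad, unmoved after release), and the arm is clear, at about 18 s of the 61 s limit.

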